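# Lay a thin-walled turned vase in the oiling cradle

### The job

Pick up the freshly turned thin-walled wooden vase from its cork pad and lay it gently on its side in the sloping blue-lined cradle, foot at the low end and mouth towards the red sliding stop, and let go of it. Then slide the red stop down until the vase sits snugly, without being pressed, between the fixed foot pad and the stop. The wall is thin and cracks easily: take it with a light grip, do not drop, knock or press it, and leave the gouge, wax tin and bowl where they are.

Things in the scene. Friction and masses are not known exactly. Their poses are not given: they have to be found in the camera images.
- vase: Turned wooden vase, loose, upright on the cork pad at the start; 0.08 to 0.17 kg, balanced half-way up. 115 mm tall, round; diameter 52 mm over the lowest 30 mm (foot) and top 15 mm (lip). Origin: centre of the underside of the foot; +z runs along its axis to the mouth. Thin wall: it cracks if contact forces on it add up to over 45 N (knocked, pressed), or if let fall more than 6 mm.
- vase_waist (a point): Middle of the vase's straight waist, on its axis 66 mm from the foot; the waist is 47 mm in diameter from 38 to 94 mm above the foot: the place to grip. It cracks if the fingers press with more than 32 N in all (16 N each); a grip of 8 to 10 N per finger is ample to carry it; held more lightly, or far from its middle, it can swivel between the pads.
- vase_mouth (a point): Centre of the vase's mouth, on its axis 115 mm from the foot. The mouth is closed, almost flush, with a dark wooden plug: nothing can reach inside.
- pad: Cork drying pad, fixed, 110 x 110 mm, 20 mm thick; origin at the centre of its underside (on the bench). The vase stands on it.
- bed: Fixed bed of the sloping cradle (base 250 x 100 mm). +x runs 15 degrees up the slope, y level, +z square to the slope. Origin: 60 mm above the bench, where the centre of the vase's foot belongs; a laid vase has its axis along +x, mouth up the slope. Fixed foot pad: face at x = 0, looking up the slope, 46 mm wide, top at z = +7 mm. Inclined board below: upper face at z = -40 mm.
- v_high (a point): Centre of the upper blue V-block, on the axis of a laid vase, at bed x = 104 mm; the lower one is at bed x = 16 mm. Each is 13 mm wide along x; its arms rise at 45 degrees, up to 6 mm below the axis and out to 38 mm either side. Between the two V-blocks the sides are open for the fingers.
- stop (a joint): Red sliding stop of the cradle: distance (m) up the slope from where its face would just touch the mouth of a vase lying fully home (0 = touching; range -0.008 to 0.062). It starts 38 to 60 mm withdrawn, slides with about 3 N of friction and stays where it is left.
- stop_face (a point): Centre of the red stop's lined face, on the vase's axis, at bed x = 115 mm + joint value; axes as the bed's. The stop is a plate 12 mm thick (from here up the slope), 50 mm wide, top edge 5 mm above this point; push it down the slope from behind with closed fingertips. Its low foot (top 30 mm below this point) runs to 35 mm up the slope of the face.
- gouge: Bystander: woodturning gouge lying on the bench, 240 mm long along its x, 28 mm high, light wooden handle; origin on the bench under its middle.
- waxtin: Bystander: wax tin, 72 mm diameter, 60 mm high; origin at the centre of its underside.
- bowl: Bystander: dark wooden bowl, 120 mm diameter, 50 mm high; origin at the centre of its underside.
Not all that is in view belongs to the job. What is shaped like the vase but orange or purple is not meant.

How it is judged:
By the outcome, as a careful person would: the job done as asked, in the order asked, and still so for the second after the job is handed in, with the robot touching nothing.
It also fails if it takes over 56 s, if anything falls off the work surface, if the arm or the gripper's body presses on something with over 40 N, if the wrist force passes 120 N, or if a joint passes its speed limit or range.

### The arm

A 6-joint arm with a two-finger parallel gripper is mounted at the origin on the work surface. World frame = base frame: x ahead of the robot, y to its left, z up, the work surface at z = 0. Lengths are in m, angles in rad, forces in N, time in s.
With the tool pointing down it reaches from about 0.35 to 0.975 m from the base axis. Payload 7.1 kg.
Tool frame: the origin (TCP) lies midway between the tips of the shut fingers; the grasp point (between the pads) lies 19 mm behind it; z points along the fingers, y is the line along which they close (so a half turn about z gives the same grasp; the last joint's range is limited). The gripper opens to 88 mm and grips with 3 to 60 N. Pads are 20 mm wide; open, the fingers measure 115 mm over their backs; the gripper's body (75 mm by 178 mm) begins 61 mm behind the grasp point.
Start: joints at [1.153, 0.423, 1.63, -0, 1.089, -0.019], TCP at [0.243, 0.576, 0.223] pointing down, gripper open.
Joint ranges: [-3, 3], [-0.9, 2.11], [0.09, 2.58], [-1.31, 4.45], [0.11, 2.69], [-2.54, 2.54]. Speed limits (rad/s): [2.39, 2.39, 3.01, 3.14, 3.14, 3.14].

### API

Orientations are given as a unit quaternion [w, x, y, z].
In Python, from rig import arm gives the robot as it stands. The module is installed in compiled form; this text tells all that it offers.
- The arm moves only by the tool servo_tool, never from a script. Its argument "commands" is a list of rows, each a list of 6 numbers: the shift along the tool's x, y, z in mm, then the turn, a rotation vector about the tool's x, y, z in degrees. A call has 1 to 12 rows; each row shifts and turns the commanded pose from where the row before left it, along the tool's axes as they then stand; what a row does not reach is not made up. A row lasts 1/12 s, in which the tool goes at most 41.7 mm and 7.16 degrees, less where a joint would pass 70% of its speed; a pose out of reach is approached as far as the arm can. A call with a gripper value outside its range is refused whole. "claw" is the opening, from -1 (shut) to 1 (fully open), set as the call begins (left out, the last holds). The fingers move at their own pace and stop on an object; "grip_force" is the grip in N (left out, the last holds). Time passes only in rows, so rows that do not move let the fingers close. It gives the time, the measured TCP pose, the force, the opening and the grip force at its end, in the units of the state.
- arm.get_state(): the state, without advancing time (a new reading comes with each control period).
- arm.grab_frame(name): name is "scene" or "side" or "wrist"; returns a dict with "pixels" (420x560x3 uint8, red, green, blue), "K" (3x3 intrinsics, pixels), "k1" (the pictures are not rectified: a ray, as slopes to the right and down, at radius r is drawn at 1 + k1 r^2 times it, then the intrinsics apply), "R" (3x3) and "t" (3): a world point X has camera coordinates R X + t. Camera axes: x right, y down, z forward; pixel columns grow to the right and rows downward; lengths in m; the calibration is good to about 2 mm. A picture is of the moment at which its call begins. There is no depth.
- arm.job_done(): hands the job in; it is judged then, once.
The state is a dict: "time": time; "joints": joint angles; "qvel": joint speeds; "tau": joint torques, N m; "tcp_pos": TCP position; "tcp_rot": TCP orientation; "force": force on the tool from outside, world axes, zero at the start; "wrist_torque": the same for the moment, N m; "finger_gap": opening from 0.0 (shut) to 1.0 (fully open); "grasp_force": force on a finger pad.
Only numpy, scipy, OpenCV 4.12 (cv2) and the standard library are available. Lean on these libraries where they do the work, as an engineer would, in place of code of your own. Each camera call takes 0.05 s, during which the arm holds its last target. There are 200 camera calls.

## Working session

There is one attempt and no reset: what is moved stays moved. The work goes in short steps, Python scripts to look and compute and a tool call to move; the robot and the scene stay as the last step left them, time stands still between calls to the robot, and variables do not carry over. Pictures are saved under pics/ and viewed, at most 10 in all, crops included, and the job is handed in when it is done.

Besides the shell and the picture viewer there is one more tool, called after "Request:" by a JSON object that holds its "api" and its "payload", one argument or row to a line. servo_tool: Moves the arm, as the interface text tells. Its arguments: {"type":"object","properties":{"commands":{"type":"array","items":{"type":"array","items":{"type":"number"}}},"claw":{"type":"number"},"grip_force":{"type":"number"}},"required":["commands"]}

```bash
mkdir -p pics
cat > h.py <<'E'
import numpy as np, cv2
from rig import arm
def grab(n,f=None):
    d=arm.grab_frame(n)
    if f: cv2.imwrite(f'pics/{f}.png',d['pixels'][:,:,::-1])
    return d
def ray(d,u,v):
    K=np.array(d['K']);p=np.array([(u-K[0,2])/K[0,0],(v-K[1,2])/K[1,1]])
    q=p.copy()
    for _ in range(30): q=p/(1+d['k1']*(q@q))
    R=np.array(d['R']);t=np.array(d['t'])
    w=R.T@np.array([q[0],q[1],1]);return -R.T@t,w/np.linalg.norm(w)
def onz(d,u,v,z):
    o,w=ray(d,u,v);return o+w*(z-o[2])/w[2]
def two(a,pa,b,pb):
    o1,w1=ray(a,*pa);o2,w2=ray(b,*pb)
    s=np.linalg.lstsq(np.array([w1,-w2]).T,o2-o1,rcond=None)[0]
    x,y=o1+s[0]*w1,o2+s[1]*w2
    return (x+y)/2,np.linalg.norm(x-y)
def proj(d,X):
    c=np.array(d['R'])@X+np.array(d['t']);q=c[:2]/c[2];q=q*(1+d['k1']*(q@q))
    K=np.array(d['K']);return K[0,0]*q[0]+K[0,2],K[1,1]*q[1]+K[1,2]
E
python3 - <<'E'
from h import *
np.set_printoptions(precision=4,suppress=True)
a=grab('scene','scene0');b=grab('side','side0')
for d in (a,b): print(d['K'][0],d['k1'],ray(d,280,210))
print(arm.get_state())
E
```

```text
[459.4531   0.     279.0571] -0.06830546086703648 (array([ 1.0796, -0.722 ,  0.7702]), array([-0.4476,  0.6635, -0.5996]))
[468.6181   0.     278.8482] -0.017615162460091826 (array([ 0.4689, -0.6632,  0.8549]), array([ 0.1025,  0.6522, -0.7511]))
{'time': 0.1, 'joints': array([ 1.153 ,  0.4237,  1.6306,  0.    ,  1.0886, -0.019 ]), 'qvel': array([-0.0003, -0.0014, -0.0017, -0.0002,  0.0005,  0.0016]), 'tau': array([  0.0003, -54.5611, -27.4324,   0.0646,   0.0188,  -0.    ]), 'tcp_pos': array([0.2425, 0.5755, 0.222 ]), 'tcp_rot': array([-0.0002,  0.1981,  0.9802, -0.0007]), 'force': array([0.6062, 0.4234, 0.0413]), 'wrist_torque': array([0.0227, 0.0308, 0.0058]), 'grasp_force': 0.0, 'finger_gap': 0.9999542727421807}
```

View pics/scene0.png

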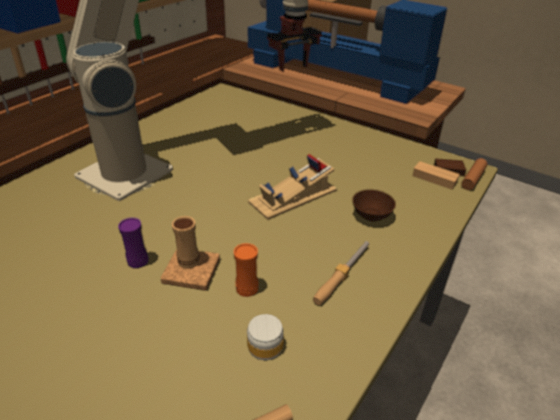

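View pics/side0.png

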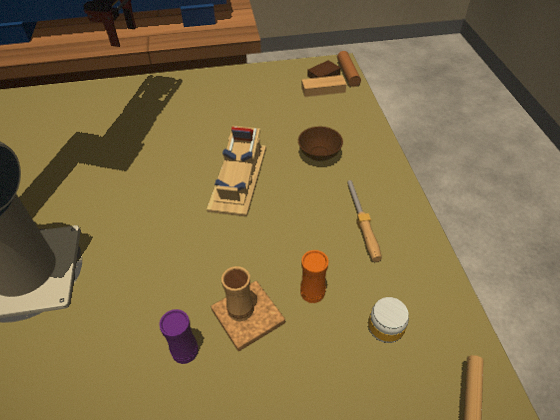

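The scene picture shows three candidates: the wooden vase on the cork pad at scene (186,243), side (238,292); a purple one at (134,243); and an orange one at (246,270). By the description I choose the wooden one on the cork. The cradle is at scene (293,185), side (238,170).

Run:
```python
import cv2,numpy as np
a=cv2.imread('pics/scene0.png');b=cv2.imread('pics/side0.png')
def c(i,x,y,w,h):return cv2.resize(i[y:y+h,x:x+w],(400,300),interpolation=cv2.INTER_CUBIC)
A=c(a,140,207,100,75);B=c(b,192,255,108,81);C=c(a,245,145,100,75);D=c(b,180,118,132,99)
cv2.imwrite('pics/crop0.png',np.vstack([np.hstack([A,B]),np.hstack([C,D])]))
```

```text
(no output)
```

View pics/crop0.png

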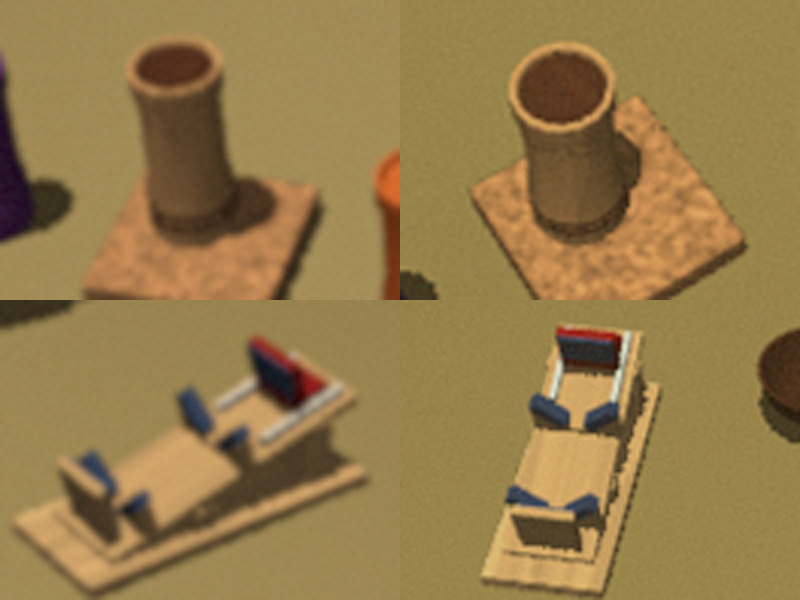

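The crop confirms the choice: a wooden vase with a dark plug, standing on cork, mouth centre about scene (184,224) and side (236,278). The cradle's low foot pad is at scene (270,190) and its red stop at (315,165), so the slope rises away from the side camera.

Run:
```python
from h import *
np.set_printoptions(precision=4,suppress=True)
a=grab('scene');b=grab('side')
A=lambda x,y:(140+x/4,207+y/4);B=lambda x,y:(192+(x-400)/3.704,255+y/3.704)
C=lambda x,y:(245+x/4,145+(y-300)/4);D=lambda x,y:(180+(x-400)/3.03,118+(y-300)/3.03)
print('mouth',onz(a,*A(175,67),.135),onz(b,*B(562,85),.135),two(a,A(175,67),b,B(562,85)))
print('base corners side',[onz(b,*D(*p),.01)[:2] for p in [(485,577),(603,593),(660,385)]])
print('base corners scene',[onz(a,*C(*p),.01)[:2] for p in [(15,522),(95,590),(365,475)]])
P=[('footL',(62,458),(514,510)),('footR',(120,500),(583,524)),('stopL',(252,338),(558,326)),('stopR',(298,377),(622,333))]
for n,p,q in P: print(n,two(a,C(*p),b,D(*q)))
w=grab('wrist');print(ray(w,280,210),w['K'])
```

```text
mouth [ 0.463  -0.1868  0.135 ] [ 0.4604 -0.1859  0.135 ] (array([ 0.4603, -0.1844,  0.1323]), np.float64(0.0003500872219219319))
base corners side [array([0.4139, 0.1031]), array([0.5044, 0.0697]), array([0.5852, 0.3064])]
base corners scene [array([0.4151, 0.1036]), array([0.5069, 0.0735]), array([0.5862, 0.3039])]
footL (array([0.4446, 0.119 , 0.0665]), np.float64(0.002577865278127927))
footR (array([0.4968, 0.1114, 0.0538]), np.float64(0.00942459114885267))
stopL (array([0.4987, 0.2775, 0.1099]), np.float64(0.003764530748534206))
stopR (array([0.5496, 0.2593, 0.1067]), np.float64(0.0080507581575068))
(array([0.173 , 0.6051, 0.3835]), array([ 0.2686, -0.0853, -0.9595])) [[313.4413   0.     271.6053]
 [  0.     313.4413 210.5898]
 [  0.       0.       1.    ]]
```

Request:
{"api": "servo_tool", "payload": {
  "commands": [
    [-30.4,-21.1,-6.7,0,0,0],
    [-30.4,-21.1,-6.7,0,0,0],
    [-30.4,-21.1,-6.7,0,0,0],
    [-30.4,-21.1,-6.7,0,0,0],
    [-30.4,-21.1,-6.7,0,0,0],
    [-30.4,-21.1,-6.7,0,0,0],
    [-30.4,-21.1,-6.7,0,0,0],
    [-30.4,-21.1,-6.7,0,0,0],
    [-30.4,-21.1,-6.7,0,0,0],
    [-30.4,-21.1,-6.7,0,0,0],
    [-30.4,-21.1,-6.7,0,0,0],
    [-30.4,-21.1,-6.7,0,0,0]
  ]
}}

```text
time: 1.25
tcp_pos: [0.4811, 0.1992, 0.3036]
tcp_rot: [0.0, 0.198, 0.98, 0.0]
force: [1.0, 0.5, 1.5]
finger_gap: 1.0
grasp_force: 0.0
```

Request:
{"api": "servo_tool", "payload": {
  "commands": [
    [0,0,0,0,0,7.16],
    [0,0,0,0,0,7.16],
    [0,0,0,0,0,7.16],
    [0,0,0,0,0,7.16],
    [0,0,0,0,0,7.16],
    [0,0,0,0,0,7.16],
    [0,0,0,0,0,7.16],
    [0,0,0,0,0,7.16],
    [0,0,0,0,0,7.16],
    [0,0,0,0,0,7.16],
    [0,0,0,0,0,7.16],
    [0,0,0,0,0,7.16]
  ]
}}

```text
time: 2.25
tcp_pos: [0.4804, 0.2009, 0.303]
tcp_rot: [-0.0, 0.815, 0.58, -0.0]
force: [0.6, 0.6, 0.7]
finger_gap: 0.998
grasp_force: 0.0
```

Run:
```python
from h import *
np.set_printoptions(precision=4,suppress=True)
w=grab('wrist','wrist1');print(arm.get_state()); print(ray(w,280,210))
a=grab('scene');b=grab('side')
for n,p,q in [('purple',(134,243),(180,338)),('orange',(246,270),(314,277))]: print(n,two(a,p,b,q))
```

```text
{'time': 2.3, 'joints': array([0.3733, 0.179 , 1.7765, 0.    , 1.1862, 0.7146]), 'qvel': array([ 0.0018, -0.0003,  0.0002, -0.0001,  0.0011, -0.3122]), 'tau': array([  0.0648, -41.0642, -29.2492,   0.059 ,  -0.0079,  -0.6699]), 'tcp_pos': array([0.4804, 0.2009, 0.303 ]), 'tcp_rot': array([-0.    ,  0.8169,  0.5767, -0.0001]), 'force': array([0.275 , 0.1687, 1.3122]), 'wrist_torque': array([-0.0269,  0.0313,  0.021 ]), 'grasp_force': 0.0, 'finger_gap': 0.9978930905492224}
(array([0.5074, 0.2733, 0.4643]), array([-0.0658, -0.2737, -0.9596]))
purple (array([ 0.3445, -0.245 ,  0.0571]), np.float64(0.002620133324062898))
orange (array([ 0.6146, -0.1608,  0.0597]), np.float64(0.0008008079267977816))
```

View pics/wrist1.png

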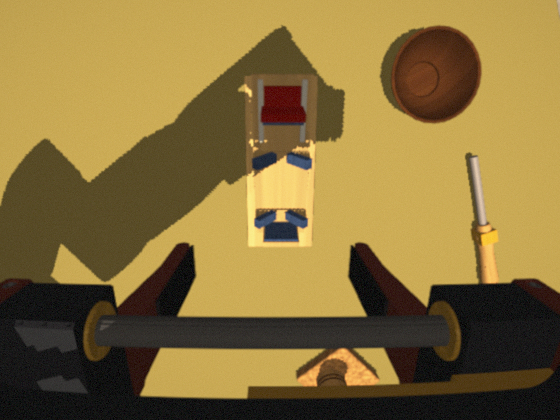

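The wrist view shows the cradle at columns 248–315, rows 75–247. The red stop is at (283,105), the upper V-arms at (264,160) and (299,160), the lower ones at (265,217) and (297,217), and the foot pad at (281,233). The vase on its pad is at (332,375).

Run:
```python
from h import *
i=cv2.imread('pics/wrist1.png')
hsv=cv2.cvtColor(i,cv2.COLOR_BGR2HSV)
for nm,lo,hi in [('blue',(95,60,30),(130,255,255)),('red',(0,180,60),(4,255,255)),('red2',(172,150,60),(180,255,255))]:
    m=cv2.inRange(hsv,lo,hi);m[:60]=0;m[260:]=0;m[:,:235]=0;m[:,330:]=0
    for c in cv2.findContours(m,0,1)[0]:
        if cv2.contourArea(c)>8: print(nm,cv2.contourArea(c),cv2.boundingRect(c),np.round(cv2.boxPoints(cv2.minAreaRect(c)),1).tolist())
cv2.imwrite('pics/cr1.png',cv2.resize(i[70:255,240:325],None,fx=3.2*2/2,fy=3.2,interpolation=cv2.INTER_CUBIC))
```

```text
blue 870.0 (255, 211, 52, 30) [[255.0, 211.0], [306.0, 211.0], [306.0, 240.0], [255.0, 240.0]]
blue 212.5 (287, 153, 24, 16) [[285.3999938964844, 161.8000030517578], [288.79998779296875, 151.60000610351562], [312.20001220703125, 159.39999389648438], [308.79998779296875, 169.60000610351562]]
blue 213.5 (253, 153, 23, 16) [[250.6999969482422, 159.60000610351562], [273.6000061035156, 151.1999969482422], [277.3999938964844, 161.6999969482422], [254.5, 170.0]]
red 1222.5 (262, 86, 43, 36) [[262.0, 121.0], [262.0, 86.0], [304.0, 86.0], [304.0, 121.0]]
```

View pics/cr1.png

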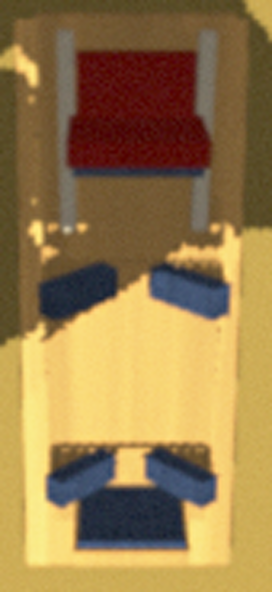

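Run:
```python
from h import *
np.set_printoptions(precision=4,suppress=True)
w=grab('wrist')
F=lambda x,y:(240+x/3.2,70+y/3.2)
def at(p,z): return onz(w,*F(*p),z)
s,c=np.sin(np.radians(15)),np.cos(np.radians(15))
fl,fr=at((77,542),.0668),at((187,542),.0668)
hl,hr=at((40,301),.0811),at((228,301),.0811)
ll,lr=at((47,492),.0583),at((215,492),.0583)
for n,l,r in [('foot',fl,fr),('hi',hl,hr),('lo',ll,lr)]:
  d=r-l;print(n,(l+r)/2,np.linalg.norm(d),'yaw',np.degrees(np.arctan2(d[1],d[0]))+90)
f,h,l=(fl+fr)/2,(hl+hr)/2,(ll+lr)/2
u=(h-l)[:2];print('axis yaw',np.degrees(np.arctan2(u[1],u[0])),np.linalg.norm(u),88*c)
u/=np.linalg.norm(u)
for n,m,x,z in [('foot',f,0,.007),('hi',h,.104,-.006),('lo',l,.016,-.006)]: print(n,'O',m[:2]-u*(x*c-z*s))
for z in (.1,.105): print('stop',at((140,168),z),at((140,117),z))
```

```text
foot [0.4692 0.1198 0.0668] 0.04675069058865096 yaw 71.37952375519588
hi [0.5019 0.2189 0.0811] 0.0719047300893608 yaw 71.454743381944
lo [0.4751 0.1384 0.0583] 0.07182984316235878 yaw 71.39579725188658
axis yaw 71.56584275252807 0.08481281525004632 85.001472713438
foot O [0.4698 0.1215]
hi O [0.4697 0.1221]
lo O [0.4697 0.1223]
stop [0.5187 0.2655 0.1   ] [0.5241 0.2819 0.1   ]
stop [0.5186 0.2656 0.105 ] [0.5238 0.2818 0.105 ]
```

Request:
{"api": "servo_tool", "payload": {
  "commands": [
    [0,0,0,0,7,0],
    [0,0,0,0,7,0],
    [0,0,0,0,7,0],
    [0,0,0,0,7,0],
    [0,0,0,0,0,0]
  ]
}}

```text
time: 2.87
tcp_pos: [0.4789, 0.1992, 0.3018]
tcp_rot: [-0.142, 0.788, 0.565, 0.198]
force: [0.0, -0.5, -1.0]
finger_gap: 1.001
grasp_force: 0.0
```

```bash
cat > kin.py <<'E'
import numpy as np
from scipy.optimize import least_squares
from scipy.spatial.transform import Rotation as R
LO=np.array([-3,-.9,.09,-1.31,.11,-2.54]);HI=np.array([3,2.11,2.58,4.45,2.69,2.54])
A,B,HC=.5276,.4604,-.0441
def fk(q,c):
    Z=lambda a:R.from_euler('z',a);Y=lambda a:R.from_euler('y',a)
    r=Z(q[0])*Y(q[1]);p=np.array([0,0,HC+c])+r.apply([0,0,A])
    r=r*Y(q[2]);p=p+r.apply([0,0,B]);r=r*Z(q[3])*Y(q[4])
    p=p+r.apply([0,0,c]);return p,r*Z(q[5])*Z(np.pi/2*SG)
SG=1
def ik(p,rot,c,q0s):
    best=None
    for q0 in q0s:
        f=lambda q:np.r_[(fk(q,c)[0]-p)*5,(fk(q,c)[1].inv()*rot).as_rotvec()]
        s=least_squares(f,np.clip(q0,LO+.01,HI-.01),bounds=(LO,HI))
        if best is None or s.cost<best.cost: best=s
    return best
def pose(yaw,pitch):  # tool x mouth-side, pitch below horizontal
    y,p=np.radians([yaw,pitch]);d=np.array([np.cos(y),np.sin(y),0]);up=np.array([0,0,1])
    z=np.cos(p)*d-np.sin(p)*up;x=np.sin(p)*d+np.cos(p)*up
    return R.from_matrix(np.array([x,np.cross(z,x),z]).T)
E
python3 - <<'E'
from kin import *; import kin
from rig import arm
np.set_printoptions(precision=4,suppress=True)
s=arm.get_state();q=s['joints'];t=s['tcp_rot'];rot=R.from_quat([t[1],t[2],t[3],t[0]]);print(q,s['tcp_pos'],rot.as_matrix().round(3))
for kin.SG in (1,-1): print(kin.SG,np.degrees((fk(q,.3)[1].inv()*rot).magnitude()))
o=least_squares(lambda c:fk(q,c[0])[0]-s['tcp_pos'],[.3]);c=o.x[0];print('c',c,o.fun)
kin.SG=min((1,-1),key=lambda g:(setattr(kin,'SG',g),(fk(q,c)[1].inv()*rot).magnitude())[1])
v=np.array([.4615,-.1862,.086])
rng=np.random.default_rng(0)
for yaw in (71,20,-22,-45,-60,-75,-90):
  for p in (0,20,35):
    T=pose(yaw,p);z=T.as_matrix()[:,2]
    b=ik(v+.019*z,T,c,[q]+[rng.uniform(LO,HI) for _ in range(12)])
    b2=ik(v+.019*z-.12*z,T,c,[b.x])
    print(yaw,p,round(b.cost,5),b.x,'| back',round(b2.cost,5),'elbow/wrist z',(fk(b.x,c)[0]-c*z)[2].round(3))
E
```

```text
[0.1116 0.0826 1.9845 0.5629 0.9325 0.13  ] [0.4789 0.1992 0.3018] [[ 0.283  0.947  0.152]
 [ 0.834 -0.321  0.448]
 [ 0.473 -0.001 -0.881]]
1 1.533607928713767e-14
-1 180.0
c 0.32180277554872055 [ 0.0155 -0.005  -0.001 ]
71 0 0.0 [-0.9158  1.0779  1.7752  1.0058  1.7284 -1.3281] | back 0.0 elbow/wrist z 0.086
71 20 0.0 [-0.8898  0.8804  1.8615  0.9323  1.4491 -1.2319] | back 0.0 elbow/wrist z 0.19
71 35 0.0 [-0.8352  0.7378  1.924   0.8618  1.2384 -1.1288] | back 0.0 elbow/wrist z 0.26
20 0 0.0 [-1.0225  1.0736  2.3411  1.7628  1.6242 -1.8388] | back 0.0 elbow/wrist z 0.086
20 20 0.0 [-0.9704  0.7904  2.4193  1.8454  1.2394 -1.6406] | back 0.0 elbow/wrist z 0.19
20 35 0.0 [-0.8705  0.5902  2.4189  1.8295  0.9201 -1.4143] | back 0.0 elbow/wrist z 0.26
-22 0 0.00034 [-0.3827  1.3059  2.58    3.1434  2.335  -1.5696] | back 0.02312 elbow/wrist z 0.084
-22 20 0.0309 [-0.3787  1.044   2.58    3.1494  1.8066 -1.5678] | back 0.16841 elbow/wrist z 0.167
-22 35 0.00644 [-0.3829  0.5015  2.58    3.1429  0.818  -1.571 ] | back 0.05801 elbow/wrist z 0.26
-45 0 0.0 [ 0.1124  1.1775  2.5083  4.1138
[... 402 characters left out ...]
| back 0.01675 elbow/wrist z 0.19
-60 35 0.0 [ 0.0846  0.5848  2.4536  4.3428  0.9193 -1.6884] | back 0.01387 elbow/wrist z 0.26
-75 0 0.02439 [ 0.1972  1.0348  2.3663  4.45    1.5883 -1.3152] | back 0.11677 elbow/wrist z 0.086
-75 20 0.01238 [ 0.1741  0.7859  2.4097  4.45    1.2208 -1.4607] | back 0.07506 elbow/wrist z 0.186
-75 35 0.00951 [ 0.1345  0.6     2.2187 -1.31    0.9614 -2.0576] | back 0.0 elbow/wrist z 0.265
-90 0 0.00011 [ 0.2481  1.0375  2.0482 -1.31    1.5845 -1.6248] | back 0.0 elbow/wrist z 0.086
-90 20 0.0 [ 0.21    0.8108  2.1353 -1.2966  1.2688 -1.7712] | back 0.0 elbow/wrist z 0.19
-90 35 0.0 [ 0.1332  0.6533  2.168  -1.2345  1.0354 -1.9421] | back 0.0 elbow/wrist z 0.26
```

```bash
cat >> kin.py <<'E'
from scipy.linalg import fractional_matrix_power as fmp
from rig import arm
def cur():
    s=arm.get_state();t=s['tcp_rot'];M=np.eye(4);M[:3,:3]=R.from_quat([t[1],t[2],t[3],t[0]]).as_matrix();M[:3,3]=s['tcp_pos'];return M
def H(p,rot):
    M=np.eye(4);M[:3,:3]=rot.as_matrix();M[:3,3]=p;return M
def rows(T0,T1,n):
    D=np.real(fmp(np.linalg.inv(T0)@T1,1/n))
    return np.r_[D[:3,3]*1000,np.degrees(R.from_matrix(D[:3,:3]).as_rotvec())].round(2).tolist()
E
python3 - <<'E'
from kin import *; import kin
np.set_printoptions(precision=3,suppress=True)
data=[([1.153,.4237,1.6306,0,1.0886,-.019],[.2425,.5755,.222]),([.3733,.179,1.7765,0,1.1862,.7146],[.4804,.2009,.303]),(arm.get_state()['joints'],arm.get_state()['tcp_pos'])]
def fk2(q,v):
    kin.A,kin.B,kin.HC=v[0],v[1],v[2]; return fk(np.array(q),v[3])
o=least_squares(lambda v:np.concatenate([fk2(q,v)[0]-p for q,p in data]),[.53,.46,-.044,.32]);print(o.x,o.fun)
v3=o.x;c=v3[3];fk2(data[0][0],v3)
v=np.array([.4615,-.1862,.086]);q=data[2][0]
rng=np.random.default_rng(0)
for p in (15,25):
    T=pose(110,p);z=T.as_matrix()[:,2]
    b=ik(v+.019*z,T,c,[q]+[rng.uniform(LO,HI) for _ in range(8)])
    b2=ik(v+.019*z-.13*z,T,c,[b.x])
    print(p,b.cost,b.x,b2.cost,b2.x)
    # carry & place
    T=pose(71.4,75+p)
    b3=ik(np.array([.4697,.122,.06])+.066*np.array([.319*.966,.948*.966,.259])+.019*T.as_matrix()[:,2],T,c,[q,b.x]);print('place',b3.cost,b3.x)
T0=cur();Rz=pose(110,20);z=Rz.as_matrix()[:,2]
Tm=H([.44,-.30,.30],pose(90,40));Tp=H(v+.019*z-.13*z,Rz)
print(rows(T0,Tm,16),Tm[:3,3]);print(rows(Tm,Tp,8),Tp[:3,3])
for k in np.linspace(0,1,6):
    D=T0@np.real(fmp(np.linalg.inv(T0)@Tm,k));print(D[:3,3],ik(D[:3,3],R.from_matrix(D[:3,:3]),c,[q]).x)
E
```

```text
[ 0.566  0.445 -0.087  0.33 ] [ 0.012 -0.003 -0.001 -0.003 -0.014 -0.001  0.006 -0.003  0.002]
15 3.412747861454182e-31 [-0.693  1.026  1.521  0.528  1.826 -1.274] 2.1772141677180596e-23 [-0.768  1.114  1.171  0.506  2.079 -1.182]
place 2.6683191138008585e-31 [0.356 0.474 2.03  0.    0.637 0.681]
25 5.546039420428266e-25 [-0.68   0.936  1.577  0.49   1.685 -1.261] 8.293060611359337e-25 [-0.754  0.993  1.256  0.455  1.945 -1.184]
place 4.235822157955103e-25 [ 0.432  0.523  1.95  -0.178  0.797  0.888]
[-24.7, 3.02, -19.51, 0.74, 1.35, -0.92] [ 0.44 -0.3   0.3 ]
[-18.39, 7.84, 12.18, 2.18, 2.47, -1.26] [ 0.497 -0.284  0.124]
[0.479 0.199 0.302] [0.119 0.074 1.999 0.565 0.924 0.133]
[0.458 0.101 0.317] [-0.169  0.053  2.015  0.64   1.117 -0.205]
[0.444 0.001 0.324] [-0.442  0.113  1.966  0.642  1.317 -0.489]
[ 0.436 -0.099  0.324] [-0.654  0.236  1.854  0.604  1.493 -0.705]
[ 0.435 -0.2    0.316] [-0.802  0.396  1.686  0.555  1.652 -0.859]
[ 0.44 -0.3   0.3 ] [-0.898  0.581  1.464  0.514  1.813 -0.963]
```

Request:
{"api": "servo_tool", "payload": {
  "commands": [
    [-24.7,3.0,-19.5,0.74,1.35,-0.92],
    [-24.7,3.0,-19.5,0.74,1.35,-0.92],
    [-24.7,3.0,-19.5,0.74,1.35,-0.92],
    [-24.7,3.0,-19.5,0.74,1.35,-0.92],
    [-24.7,3.0,-19.5,0.74,1.35,-0.92],
    [-24.7,3.0,-19.5,0.74,1.35,-0.92],
    [-24.7,3.0,-19.5,0.74,1.35,-0.92],
    [-24.7,3.0,-19.5,0.74,1.35,-0.92]
  ]
}}

```text
time: 3.53
tcp_pos: [0.44, -0.0489, 0.3274]
tcp_rot: [-0.221, 0.72, 0.609, 0.248]
force: [0.7, -0.4, -0.3]
finger_gap: 1.0
grasp_force: 0.0
```

Request:
{"api": "servo_tool", "payload": {
  "commands": [
    [-24.7,3.0,-19.5,0.74,1.35,-0.92],
    [-24.7,3.0,-19.5,0.74,1.35,-0.92],
    [-24.7,3.0,-19.5,0.74,1.35,-0.92],
    [-24.7,3.0,-19.5,0.74,1.35,-0.92],
    [-24.7,3.0,-19.5,0.74,1.35,-0.92],
    [-24.7,3.0,-19.5,0.74,1.35,-0.92],
    [-24.7,3.0,-19.5,0.74,1.35,-0.92],
    [-24.7,3.0,-19.5,0.74,1.35,-0.92],
    [0,0,0,0,0,0]
  ]
}}

```text
time: 4.28
tcp_pos: [0.4413, -0.3028, 0.3]
tcp_rot: [-0.299, 0.642, 0.641, 0.295]
force: [0.1, -0.0, 0.3]
finger_gap: 1.002
grasp_force: 0.0
```

Run:
```python
from kin import *; from h import grab
T0=cur();print(T0[:3,3],arm.get_state()['joints'])
v=np.array([.4615,-.1862,.086]);Rz=pose(110,20);z=Rz.as_matrix()[:,2]
Tp=H(v+.019*z-.13*z,Rz)
print(rows(T0,Tp,10),Tp[:3,3])
grab('wrist','wrist2')
```

```text
[ 0.44133699 -0.3027639   0.30002654] [-0.90046405  0.56173656  1.47900439  0.50686899  1.81519423 -0.96076013]
[-14.58, 6.24, 9.94, 1.72, 2.0, -1.03] [ 0.49717471 -0.28421547  0.12396424]
```

View pics/wrist2.png

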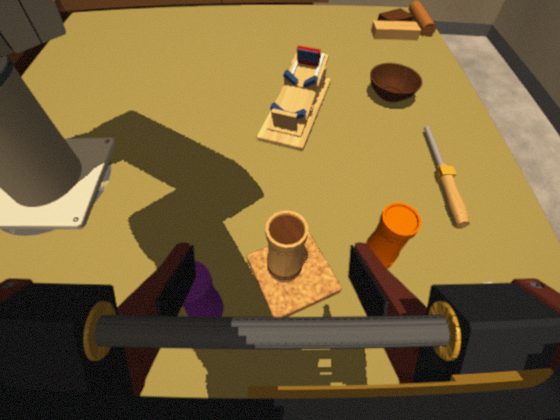

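The wrist view shows the vase mouth at (288,230) on the cork, with purple at (200,290) and orange at (395,235) well to either side.

Run:
```python
from h import *
np.set_printoptions(precision=4,suppress=True)
for n,(x0,y0,x1,y1) in [('wrist',(262,205,314,250)),('scene',(168,212,200,240)),('side',(218,262,254,296))]:
    d=grab(n);i=cv2.GaussianBlur(d['pixels'],(3,3),0)[y0:y1,x0:x1]
    g=i[:,:,1].astype(np.uint8)
    _,m=cv2.threshold(g,0,255,cv2.THRESH_BINARY_INV+cv2.THRESH_OTSU)
    cs=[c for c in cv2.findContours(m,0,1)[0] if len(c)>8]
    c=max(cs,key=cv2.contourArea)
    e=cv2.fitEllipse(c);print(n,np.array(e[0])+(x0,y0),e[1],e[2],onz(d,e[0][0]+x0,e[0][1]+y0,.135),len(cs))
```

```text
wrist [286.321  230.9273] (28.82765769958496, 34.902042388916016) 94.38273620605469 [ 0.4601 -0.1878  0.135 ] 3
scene [182.6299 224.9215] (30.95621681213379, 35.67390441894531) 71.05836486816406 [ 0.4639 -0.1913  0.135 ] 1
side [234.3067 281.2135] (31.986751556396484, 41.68751525878906) 107.47303009033203 [ 0.4571 -0.1924  0.135 ] 1
```

Request:
{"api": "servo_tool", "payload": {
  "commands": [
    [-14.6,6.2,9.9,1.72,2.0,-1.03],
    [-14.6,6.2,9.9,1.72,2.0,-1.03],
    [-14.6,6.2,9.9,1.72,2.0,-1.03],
    [-14.6,6.2,9.9,1.72,2.0,-1.03],
    [-14.6,6.2,9.9,1.72,2.0,-1.03],
    [-14.6,6.2,9.9,1.72,2.0,-1.03],
    [-14.6,6.2,9.9,1.72,2.0,-1.03],
    [-14.6,6.2,9.9,1.72,2.0,-1.03],
    [-14.6,6.2,9.9,1.72,2.0,-1.03],
    [-14.6,6.2,9.9,1.72,2.0,-1.03],
    [0,0,0,0,0,0]
  ]
}}

```text
time: 5.4
tcp_pos: [0.4977, -0.2764, 0.1242]
tcp_rot: [-0.472, 0.467, 0.671, 0.329]
force: [0.5, 0.2, -0.1]
finger_gap: 0.996
grasp_force: 0.0
```

Run:
```python
from kin import *; from h import *
np.set_printoptions(precision=4,suppress=True)
T0=cur();print(T0)
d=grab('wrist','wrist3')
v=np.array([.4608,-.187,.086]);Rz=pose(110,20);z=Rz.as_matrix()[:,2]
Tp=H(v+.019*z,Rz);D=np.linalg.inv(T0)@Tp
print(D[:3,3]*1000,R.from_matrix(D[:3,:3]).as_rotvec(degrees=True))
for n,X in [('mouth',(.4608,-.187,.135)),('waist',v),('foot',(.4608,-.187,.02))]: print(n,proj(d,np.array(X)))
```

```text
[[-0.1183  0.9382 -0.3254  0.4977]
 [ 0.3167  0.3462  0.8831 -0.2764]
 [ 0.9411  0.0014 -0.3381  0.1242]
 [ 0.      0.      0.      1.    ]]
[ -3.4175  -3.6389 122.8299] [-0.2115 -0.2399  0.1618]
mouth (np.float64(265.34930595650695), np.float64(162.12673111611622))
waist (np.float64(265.88650613626015), np.float64(211.63091277912702))
foot (np.float64(266.47706258524664), np.float64(264.02648885189103))
```

View pics/wrist3.png

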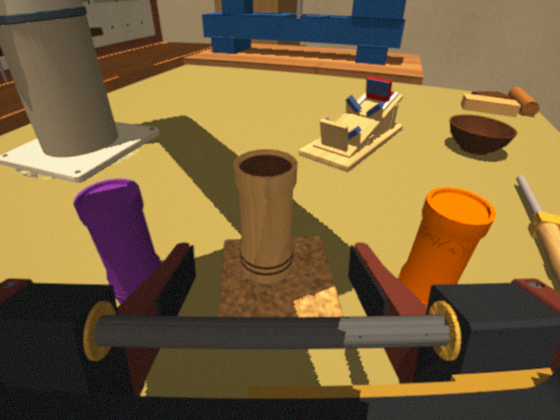

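The vase stands at columns 235–297, with its mouth near (266,168). It is laterally where predicted, midway between the fingers, and purple and orange are clear.

Request:
{"api": "servo_tool", "payload": {
  "commands": [
    [-0.9,-0.9,11,0,0,0],
    [-0.9,-0.9,11,0,0,0],
    [-0.9,-0.9,11,0,0,0],
    [-0.7,-0.9,11,0,0,0],
    [0,0,11,0,0,0],
    [0,0,11,0,0,0],
    [0,0,11,0,0,0],
    [0,0,11,0,0,0],
    [0,0,11,0,0,0],
    [0,0,11,0,0,0],
    [0,0,11,0,0,0],
    [0,0,0,0,0,0]
  ]
}}

```text
time: 6.45
tcp_pos: [0.455, -0.1731, 0.0822]
tcp_rot: [-0.47, 0.469, 0.671, 0.331]
force: [0.1, -0.2, -0.5]
finger_gap: 0.999
grasp_force: 0.0
```

Run:
```python
from kin import *; from h import *
np.set_printoptions(precision=4,suppress=True)
T0=cur();print(T0[:3,3]-.019*T0[:3,2],arm.get_state()['force'])
d=grab('wrist','wrist4')
```

```text
[ 0.4611 -0.1899  0.0887] [ 0.0799 -0.2224 -0.5182]
```

View pics/wrist4.png

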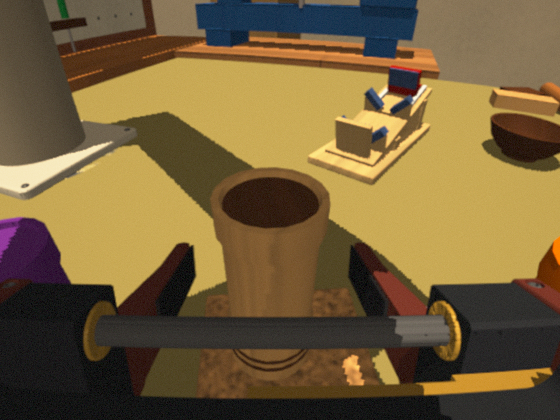

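The vase at columns 213–328 stands centrally between the open fingers at waist height, so I close lightly.

Request:
{"api": "servo_tool", "payload": {
  "commands": [
    [-2.5,0,2,0,0,0],
    [0,0,0,0,0,0],
    [0,0,0,0,0,0]
  ]
}}

```text
time: 6.75
tcp_pos: [0.4561, -0.1747, 0.0796]
tcp_rot: [-0.468, 0.469, 0.672, 0.331]
force: [-0.3, -0.6, 0.0]
finger_gap: 1.002
grasp_force: 0.0
```

Request:
{"api": "servo_tool", "payload": {
  "commands": [
    [0,0,0,0,0,0],
    [0,0,0,0,0,0],
    [0,0,0,0,0,0],
    [0,0,0,0,0,0],
    [0,0,0,0,0,0],
    [0,0,0,0,0,0],
    [0,0,0,0,0,0],
    [0,0,0,0,0,0]
  ],
  "claw": -1,
  "grip_force": 9
}}

```text
time: 7.42
tcp_pos: [0.4558, -0.1743, 0.0798]
tcp_rot: [-0.468, 0.469, 0.672, 0.331]
force: [-0.2, 0.0, -0.0]
finger_gap: 0.532
grasp_force: 9.0
```

Run:
```python
from kin import *
np.set_printoptions(precision=4,suppress=True)
T0=cur();np.save('Tg.npy',T0);print(T0,T0[:3,3]-.019*T0[:3,2])
```

```text
[[-0.1216  0.9399 -0.319   0.4558]
 [ 0.3206  0.3414  0.8835 -0.1743]
 [ 0.9394  0.0052 -0.3429  0.0798]
 [ 0.      0.      0.      1.    ]] [ 0.4618 -0.1911  0.0863]
```

Request:
{"api": "servo_tool", "payload": {
  "commands": [
    [4.7,0,-1.7,0,0,0],
    [9.4,0,-3.4,0,0,0],
    [14,0,-5.1,0,0,0],
    [18.8,0,-6.8,0,0,0],
    [18.8,0,-6.8,0,0,0],
    [18.8,0,-6.8,0,0,0],
    [18.8,0,-6.8,0,0,0],
    [14,0,-5.1,0,0,0],
    [9.4,0,-3.4,0,0,0],
    [0,0,0,0,0,0]
  ]
}}

```text
time: 8.25
tcp_pos: [0.4557, -0.1747, 0.2168]
tcp_rot: [-0.467, 0.469, 0.673, 0.331]
force: [0.3, -0.2, -0.7]
finger_gap: 0.529
grasp_force: 9.0
```

Run:
```python
from kin import *; from h import *
np.set_printoptions(precision=4,suppress=True)
d=grab('side','side5');Tg=np.load('Tg.npy');T0=cur()
V=np.eye(4);V[:3,3]=[.461,-.188,.02];G=np.linalg.inv(Tg)@V;np.save('G.npy',G);print('G',G)
W=T0@G
for z in (0,.115): print(proj(d,(W@[0,0,z,1])[:3]))
s,c=np.sin(np.radians(15)),np.cos(np.radians(15));y=np.radians(71.4);u=np.array([np.cos(y),np.sin(y),0]);k=np.array([0,0,1.])
bx=c*u+s*k;bz=c*k-s*u;O=np.array([.4697,.122,.06])
Rv=pose(71.4,95) # tool orientation nominal
# exact: vase z -> bx ; rotate so that tool y is bed -y/level
zt=G[:3,2];print('vase axis in tool',zt)
al,_=R.align_vectors([bx,np.cross(bz,bx)],[G[:3,2],-Tg[:3,1]*0+np.array([0,-1,0])],weights=[1,.2])
for sg in (1,-1):
  al,rs=R.align_vectors([bx,sg*np.cross(bz,bx)],[zt,[0,1,0]],weights=[100,1]);
  M=al.as_matrix()
  if rs<.5:
    F=np.eye(4);F[:3,:3]=M
    def tgt(dx,dz):
        F[:3,3]=O+dx*bx+dz*bz-M@(G[:3,3]); return F.copy()
    F1=tgt(.008,.12);np.save('F.npy',tgt(0,0));print('sg',sg,F1,'final',tgt(0,0)[:3,3])
    np.savez('bed.npz',O=O,bx=bx,bz=bz)
    print('rel',np.linalg.norm(np.array(F1[:3,3]-T0[:3,3])),R.from_matrix(T0[:3,:3].T@M).as_rotvec(degrees=True))
    print(rows(T0,F1,22))
    for k_ in np.linspace(0,1,9):
        D=T0@np.real(fmp(np.linalg.inv(T0)@F1,k_));W=D@G;print(D[:3,3],'foot',W[:3,3],'mouth',(W@[0,0,.115,1])[:3])
```

```text
G [[-0.1216  0.3206  0.9394 -0.0612]
 [ 0.9399  0.3414  0.0052 -0.0001]
 [-0.319   0.8835 -0.3429  0.0068]
 [ 0.      0.      0.      1.    ]]
(np.float64(235.08522818143794), np.float64(272.6248424284062))
(np.float64(228.91381544028118), np.float64(232.26319223727612))
vase axis in tool [ 0.9394  0.0052 -0.3429]
sg 1 [[ 0.2657 -0.9462 -0.1849  0.4797]
 [ 0.7743  0.3237 -0.5438  0.151 ]
 [ 0.5743  0.0013  0.8186  0.2076]
 [ 0.      0.      0.      1.    ]] final [0.4871 0.1731 0.0896]
rel 0.32644844138631796 [139.5545  31.8827  43.8173]
[5.44, 17.45, 0.93, 6.34, 1.45, 1.99]
[ 0.4553 -0.1744  0.2154] foot [ 0.4607 -0.1882  0.1556] mouth [ 0.4604 -0.188   0.2706]
[ 0.4964 -0.1477  0.2262] foot [ 0.4928 -0.1614  0.1662] mouth [ 0.5158 -0.158   0.2789]
[ 0.5307 -0.1112  0.229 ] foot [ 0.5186 -0.1271  0.1707] mouth [ 0.5623 -0.1149  0.2764]
[ 0.5548 -0.0673  0.2256] foot [ 0.5355 -0.0874  0.1706] mouth [ 0.5952 -0.0617  0.2655]
[ 0.566  -0.0189  0.2184] foot [ 0.5415 -0.0447  0.1681] mouth [ 0.6109 -0.0023  0.2494]
[0.563  0.0305 0.2103] foot [ 0.5361 -0.002   0.1653] mouth [0.6077 0.058
[... 581 characters left out ...]
h [ 0.4604 -0.188   0.2706]
[ 0.4477 -0.1343  0.2362] foot [ 0.4518 -0.1582  0.1795] mouth [ 0.4521 -0.1389  0.2929]
[ 0.4431 -0.0909  0.25  ] foot [ 0.4452 -0.124   0.1981] mouth [ 0.4474 -0.0864  0.3067]
[ 0.4417 -0.0456  0.2563] foot [ 0.4412 -0.0868  0.2106] mouth [ 0.4464 -0.032   0.3116]
[0.4435 0.0002 0.2551] foot [ 0.4399 -0.0479  0.2169] mouth [0.4494 0.0223 0.3074]
[0.4485 0.0449 0.2464] foot [ 0.4414 -0.0085  0.2166] mouth [0.4563 0.0748 0.2944]
[0.4568 0.087  0.2305] foot [0.4457 0.0301 0.2098] mouth [0.4668 0.1238 0.2729]
[0.4679 0.1252 0.2079] foot [0.4527 0.0666 0.1968] mouth [0.4808 0.1678 0.2437]
[0.4817 0.1583 0.1793] foot [0.4623 0.0999 0.178 ] mouth [0.4977 0.2052 0.2077]
```

View pics/side5.png

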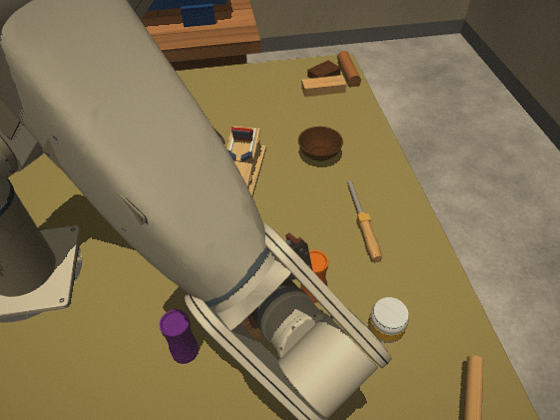

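The arm covers the vase in the side view; purple (180,337), orange (318,265) and the other bystanders are unmoved. I carry it to above the cradle.

Request:
{"api": "servo_tool", "payload": {
  "commands": [
    [12.7,2,10.6,-0.99,-3.27,1.58],
    [12.7,2,10.6,-0.99,-3.27,1.58],
    [12.7,2,10.6,-0.99,-3.27,1.58],
    [12.7,2,10.6,-0.99,-3.27,1.58],
    [12.7,2,10.6,-0.99,-3.27,1.58],
    [12.7,2,10.6,-0.99,-3.27,1.58],
    [12.7,2,10.6,-0.99,-3.27,1.58],
    [12.7,2,10.6,-0.99,-3.27,1.58],
    [12.7,2,10.6,-0.99,-3.27,1.58],
    [12.7,2,10.6,-0.99,-3.27,1.58],
    [12.7,2,10.6,-0.99,-3.27,1.58]
  ]
}}

```text
time: 9.22
tcp_pos: [0.443, 0.001, 0.2535]
tcp_rot: [-0.236, 0.685, 0.671, 0.157]
force: [0.6, 0.3, -1.6]
finger_gap: 0.533
grasp_force: 9.0
```

Request:
{"api": "servo_tool", "payload": {
  "commands": [
    [12.7,2,10.6,-0.99,-3.27,1.58],
    [12.7,2,10.6,-0.99,-3.27,1.58],
    [12.7,2,10.6,-0.99,-3.27,1.58],
    [12.7,2,10.6,-0.99,-3.27,1.58],
    [12.7,2,10.6,-0.99,-3.27,1.58],
    [12.7,2,10.6,-0.99,-3.27,1.58],
    [12.7,2,10.6,-0.99,-3.27,1.58],
    [12.7,2,10.6,-0.99,-3.27,1.58],
    [12.7,2,10.6,-0.99,-3.27,1.58],
    [12.7,2,10.6,-0.99,-3.27,1.58],
    [12.7,2,10.6,-0.99,-3.27,1.58],
    [0,0,0,0,0,0]
  ]
}}

```text
time: 10.22
tcp_pos: [0.4812, 0.1607, 0.1758]
tcp_rot: [0.025, 0.809, 0.586, -0.037]
force: [-0.2, 1.3, -1.0]
finger_gap: 0.529
grasp_force: 9.0
```

Run:
```python
from kin import *; from h import *
np.set_printoptions(precision=4,suppress=True)
T0=cur();F=np.load('F.npy');G=np.load('G.npy');b=np.load('bed.npz')
F1=F.copy();F1[:3,3]+=.003*b['bx']+.06*b['bz']
D=np.linalg.inv(T0)@F1;print(T0[:3,3],F1[:3,3],D[:3,3]*1000,R.from_matrix(D[:3,:3]).as_rotvec(degrees=True),arm.get_state()['joints'])
W=T0@G
A=grab('scene','scene6');B=grab('side','side6')
for n,d in (('scene',A),('side',B)):
    print(n,[np.round(proj(d,(W@[0,0,z,1])[:3])) for z in (0,.115)])
a=A['pixels'];b_=B['pixels']
cv2.imwrite('pics/c6.png',np.hstack([cv2.resize(a[100:230,220:350],(400,400)),cv2.resize(b_[70:230,160:320],(400,400))])[:,:,::-1])
```

```text
[0.4812 0.1607 0.1758] [0.4851 0.1685 0.1201] [13.4984  1.4295 54.7096] [-0.221   0.0497  0.1738] [ 0.3408  0.3428  1.8881 -0.0834  0.9691  0.7069]
scene [array([261., 155.]), array([296., 133.])]
side [array([221., 156.]), array([231., 114.])]
```

Run:
```python
from kin import *; from h import *
np.set_printoptions(precision=1,suppress=True)
T0=cur();G=np.load('G.npy');d=grab('wrist','wrist6')
print('pred mouth',proj(d,((T0@G)@[0,0,.115,1])[:3]))
for nm in ('wrist4','wrist6'):
    i=cv2.GaussianBlur(cv2.imread(f'pics/{nm}.png'),(5,5),0)
    h=cv2.cvtColor(i,cv2.COLOR_BGR2HSV)
    print(nm,'col 270:',[tuple(map(int,h[y,270])) for y in range(140,300,10)])
    print('row 205:',[tuple(map(int,h[205,x])) for x in range(190,350,10)])
```

```text
pred mouth (np.float64(268.3287961658423), np.float64(193.76104030879947))
wrist4 col 270: [(22, 146, 202), (22, 146, 203), (22, 146, 203), (16, 155, 120), (11, 186, 48), (12, 177, 46), (11, 165, 48), (12, 181, 48), (12, 179, 47), (16, 159, 119), (16, 157, 125), (16, 156, 118), (16, 158, 116), (16, 157, 130), (16, 154, 124), (16, 157, 125)]
row 205: [(22, 147, 203), (22, 144, 108), (19, 149, 91), (16, 154, 96), (12, 167, 49), (12, 168, 47), (11, 170, 48), (10, 167, 49), (12, 190, 47), (11, 170, 51), (11, 164, 53), (10, 165, 48), (12, 186, 48), (16, 152, 92), (20, 151, 164), (22, 148, 202)]
wrist6 col 270: [(18, 141, 137), (17, 140, 138), (17, 142, 138), (16, 156, 126), (12, 170, 54), (12, 164, 56), (12, 172, 55), (11, 168, 56), (14, 159, 82), (16, 155, 150), (16, 156, 147), (16, 153, 145), (16, 155, 150), (16, 154, 149), (16, 156, 149), (16, 155, 138)]
row 205: [(23, 141, 234), (23, 141, 234), (23, 141, 234), (16, 155, 140), (10, 159, 64), (12, 167, 55), (12, 167, 55), (11, 168, 56), (13, 179, 54), (11, 167, 55), (10, 167, 58), (11, 166, 60), (11, 167, 55), (14, 160, 89), (16, 154, 126), (23, 141, 234)]
```

Run:
```python
from kin import *; from h import *
for nm in ('wrist4','wrist6'):
    i=cv2.GaussianBlur(cv2.imread(f'pics/{nm}.png'),(5,5),0)
    h=cv2.cvtColor(i,cv2.COLOR_BGR2HSV);m=cv2.inRange(h,(5,140,20),(15,255,85));m[:150]=0;m[250:]=0;m[:,:200]=0;m[:,345:]=0
    c=max(cv2.findContours(m,0,1)[0],key=cv2.contourArea);e=cv2.fitEllipse(cv2.convexHull(c));print(nm,e)
# same-frame prediction at wrist4 pose: tool was 2.5mm up(+x), 2mm back(-z)
d=arm.grab_frame('wrist');T0=cur();G=np.load('G.npy')
for off in ([-.0025,0,.002],[0,0,0]):
    W=T0@G;p=(W@[0,0,.115,1])[:3]+T0[:3,:3]@off;print('pred',proj(d,p))
```

```text
wrist4 ((270.03582763671875, 202.60719299316406), (50.58943176269531, 97.7511978149414), 90.04957580566406)
wrist6 ((273.19439697265625, 196.04742431640625), (48.20054244995117, 96.85188293457031), 91.11271667480469)
pred (np.float64(269.4896293898795), np.float64(199.53181037056305))
pred (np.float64(269.4561268628962), np.float64(194.94738344014254))
```

Request:
{"api": "servo_tool", "payload": {
  "commands": [
    [2.2,0.2,9.1,-0.2,0,0.2],
    [2.2,0.2,9.1,0,0,0],
    [2.3,0.2,9.1,0,0,0],
    [2.2,0.2,9.1,0,0,0],
    [2.3,0.3,9.1,0,0,0],
    [2.3,0.3,9.1,0,0,0],
    [0,0,0,0,0,0],
    [0,0,0,0,0,0]
  ]
}}

```text
time: 11.08
tcp_pos: [0.4859, 0.1661, 0.1221]
tcp_rot: [0.026, 0.811, 0.584, -0.034]
force: [0.1, -0.3, -2.0]
finger_gap: 0.533
grasp_force: 9.0
```

```bash
cat > go.py <<'E'
from kin import *
import sys
np.set_printoptions(precision=2,suppress=True)
dx,dz=[float(a)/1000 for a in sys.argv[1:3]]
T0=cur();F=np.load('F.npy');b=np.load('bed.npz');F1=F.copy();F1[:3,3]+=dx*b['bx']+dz*b['bz']
D=np.linalg.inv(T0)@F1;s=arm.get_state()
B=np.array([b['bx'],np.cross(b['bz'],b['bx']),b['bz']])
print('need',D[:3,3]*1000,R.from_matrix(D[:3,:3]).as_rotvec(degrees=True),'now bed offs',B@(T0[:3,3]-F[:3,3])*1000,'force bed',B@s['force'],'axes of bed in tool bx',T0[:3,:3].T@b['bx'],'bz',T0[:3,:3].T@b['bz'])
E
python3 go.py 3 15
```

```text
need [17.48 -1.55 44.19] [ 0.03 -0.12 -0.15] now bed offs [ 1.64 -1.49 62.51] force bed [-0.8  -0.17 -1.85] axes of bed in tool bx [ 0.94  0.   -0.34] bz [-0.34  0.   -0.94]
```

Request:
{"api": "servo_tool", "payload": {
  "commands": [
    [2.9,-0.3,7.4,0,0,-0.1],
    [2.9,-0.3,7.4,0,0,0],
    [2.9,-0.3,7.4,0,0,0],
    [2.9,-0.3,7.4,0,0,0],
    [2.9,-0.2,7.4,0,0,0],
    [2.9,-0.2,7.4,0,0,0],
    [0,0,0,0,0,0],
    [0,0,0,0,0,0]
  ]
}}

```text
time: 11.75
tcp_pos: [0.4888, 0.1796, 0.0766]
tcp_rot: [0.026, 0.81, 0.585, -0.034]
force: [-0.0, -0.0, -2.3]
finger_gap: 0.532
grasp_force: 9.0
```

```bash
python3 go.py 3 6
```

```text
need [ 3.01 -0.03  8.47] [ 0.05 -0.13 -0.05] now bed offs [ 3.05 -0.02 14.98] force bed [-0.61  0.04 -2.19] axes of bed in tool bx [ 0.94  0.   -0.34] bz [-0.34  0.   -0.94]
```

Request:
{"api": "servo_tool", "payload": {
  "commands": [
    [0.5,0,1.4,0,0,0],
    [0.5,0,1.4,0,0,0],
    [0.5,0,1.4,0,0,0],
    [0.5,0,1.4,0,0,0],
    [0.5,0,1.4,0,0,0],
    [0.5,0,1.4,0,0,0],
    [0,0,0,0,0,0]
  ]
}}

```text
time: 12.33
tcp_pos: [0.4899, 0.1817, 0.0686]
tcp_rot: [0.026, 0.81, 0.584, -0.034]
force: [-0.6, 0.9, -0.5]
finger_gap: 0.533
grasp_force: 9.0
```

Request:
{"api": "servo_tool", "payload": {
  "commands": [
    [0.34,0,0.94,0,0,0],
    [0.34,0,0.94,0,0,0],
    [0,0,0,0,0,0]
  ]
}}

```text
time: 12.58
tcp_pos: [0.4895, 0.1822, 0.0669]
tcp_rot: [0.026, 0.81, 0.584, -0.034]
force: [-3.7, 1.0, 4.0]
finger_gap: 0.529
grasp_force: 9.0
```

Request:
{"api": "servo_tool", "payload": {
  "commands": [
    [0.34,0,0.94,0,0,0],
    [0,0,0,0,0,0],
    [0,0,0,0,0,0]
  ]
}}

```text
time: 12.83
tcp_pos: [0.4892, 0.1826, 0.0659]
tcp_rot: [0.026, 0.81, 0.584, -0.034]
force: [-4.7, 2.0, 4.9]
finger_gap: 0.534
grasp_force: 9.0
```

Request:
{"api": "servo_tool", "payload": {
  "commands": [
    [0.34,0,0.94,0,0,0],
    [0,0,0,0,0,0],
    [0,0,0,0,0,0]
  ]
}}

```text
time: 13.08
tcp_pos: [0.4889, 0.1829, 0.0649]
tcp_rot: [0.025, 0.81, 0.584, -0.035]
force: [-6.1, 3.4, 5.2]
finger_gap: 0.531
grasp_force: 9.0
```

```bash
python3 go.py 3 0
python3 - <<'E'
from kin import *
s=arm.get_state();b=np.load('bed.npz');by=np.cross(b['bz'],b['bx']);t=s['wrist_torque'];print('torque bed',b['bx']@t,by@t,b['bz']@t,t)
E
```

```text
need [0.84 1.04 2.7 ] [-0.04 -0.14 -0.11] now bed offs [3.12 1.04 2.83] force bed [2.59 6.88 4.65] axes of bed in tool bx [ 0.94  0.   -0.34] bz [-0.34  0.   -0.94]
torque bed 1.341735516774491 -0.07417012183055173 -0.6265443754206966 [ 0.53539574  1.35835837 -0.25792869]
```

Request:
{"api": "servo_tool", "payload": {
  "commands": [
    [0,-1,0,0,0,0],
    [0,-1,0,0,0,0],
    [0,0,0,0,0,0],
    [0,0,0,0,0,0]
  ]
}}

```text
time: 13.42
tcp_pos: [0.4885, 0.1834, 0.0647]
tcp_rot: [0.026, 0.81, 0.584, -0.033]
force: [-0.8, 1.0, -0.9]
finger_gap: 0.534
grasp_force: 9.0
```

```bash
python3 go.py 3 0
python3 - <<'E'
from kin import *
s=arm.get_state();b=np.load('bed.npz');by=np.cross(b['bz'],b['bx']);t=s['wrist_torque'];print('torque bed',b['bx']@t,by@t,b['bz']@t,t)
E
```

```text
need [0.55 1.56 2.55] [ 0.11 -0.19 -0.08] now bed offs [3.34 1.56 2.58] force bed [ 0.43  1.02 -1.  ] axes of bed in tool bx [ 0.94  0.   -0.34] bz [-0.34  0.   -0.94]
torque bed 0.32240018457743225 -0.02380682966486571 -0.05881623724064747 [0.12674741 0.30198322 0.02663119]
```

Request:
{"api": "servo_tool", "payload": {
  "commands": [
    [0.34,-0.5,0.94,0,0,0],
    [0,0,0,0,0,0],
    [0,0,0,0,0,0]
  ]
}}

```text
time: 13.67
tcp_pos: [0.4881, 0.1837, 0.0639]
tcp_rot: [0.026, 0.81, 0.585, -0.033]
force: [-1.8, -0.1, 3.8]
finger_gap: 0.528
grasp_force: 9.0
```

Request:
{"api": "servo_tool", "payload": {
  "commands": [
    [0.34,0,0.94,0,0,0],
    [0,0,0,0,0,0],
    [0,0,0,0,0,0]
  ]
}}

```text
time: 13.92
tcp_pos: [0.4878, 0.1839, 0.0631]
tcp_rot: [0.026, 0.81, 0.584, -0.034]
force: [-4.1, 0.2, 7.3]
finger_gap: 0.531
grasp_force: 9.0
```

```bash
python3 go.py 3 0
python3 - <<'E'
from kin import *
s=arm.get_state();b=np.load('bed.npz');by=np.cross(b['bz'],b['bx']);t=s['wrist_torque'];print('torque bed',b['bx']@t,by@t,b['bz']@t,t)
E
```

```text
need [0.07 2.34 1.03] [ 0.07 -0.17 -0.09] now bed offs [3.27 2.35 0.99] force bed [0.82 3.93 7.39] axes of bed in tool bx [ 0.94  0.   -0.34] bz [-0.34  0.   -0.94]
torque bed 0.618620873035926 0.30550030586726395 -0.2934052292555547 [-0.07473059  0.73574594 -0.12329682]
```

Request:
{"api": "servo_tool", "payload": {
  "commands": [
    [0,-1,0,0,0,0],
    [0,0,0,0,0,0],
    [0,0,0,0,0,0]
  ]
}}

```text
time: 14.17
tcp_pos: [0.4877, 0.184, 0.0631]
tcp_rot: [0.027, 0.81, 0.585, -0.033]
force: [0.4, -3.3, 4.8]
finger_gap: 0.535
grasp_force: 9.0
```

```bash
python3 go.py 3 0
python3 - <<'E'
from kin import *; from h import *
s=arm.get_state();b=np.load('bed.npz');by=np.cross(b['bz'],b['bx']);t=s['wrist_torque'];print('torque bed',b['bx']@t,by@t,b['bz']@t,t)
d=grab('wrist','wrist7');i=cv2.GaussianBlur(cv2.imread('pics/wrist7.png'),(5,5),0)
h=cv2.cvtColor(i,cv2.COLOR_BGR2HSV);m=cv2.inRange(h,(5,140,20),(15,255,85));m[:150]=0;m[250:]=0;m[:,:200]=0;m[:,345:]=0
print(cv2.fitEllipse(cv2.convexHull(max(cv2.findContours(m,0,1)[0],key=cv2.contourArea))))
O=b['O']
for p in [(115,0,0),(158,-25,5),(158,25,5),(104,-38,-6),(104,38,-6)]:
    X=O+(p[0]*b['bx']+p[1]*by+p[2]*b['bz'])/1000;print(p,np.round(proj(d,X),1))
grab('scene','scene7');grab('side','side7')
E
```

```text
need [0.03 2.47 1.02] [ 0.16 -0.19 -0.08] now bed offs [3.31 2.48 0.96] force bed [-1.68 -1.45  5.42] axes of bed in tool bx [ 0.94  0.   -0.34] bz [-0.34  0.   -0.94]
torque bed -0.15837405442189292 0.653965953484564 -0.1353936598475389 [-0.65742478  0.09681334 -0.17177045]
((272.7675476074219, 198.947998046875), (48.27873992919922, 97.000732421875), 90.8235092163086)
(115, 0, 0) [274.1 198.7]
(158, -25, 5) [348.8 102.7]
(158, 25, 5) [202.  102.1]
(104, -38, -6) [354.7 211.2]
(104, 38, -6) [192.5 210.9]
```

Request:
{"api": "servo_tool", "payload": {
  "commands": [
    [0.17,0.3,0.47,0,0,0],
    [0,0,0,0,0,0],
    [-0.94,0,0.34,0,0,0],
    [0,0,0,0,0,0],
    [0,0,0,0,0,0]
  ]
}}

```text
time: 14.73
tcp_pos: [0.4878, 0.184, 0.0629]
tcp_rot: [0.026, 0.81, 0.584, -0.033]
force: [-2.6, 0.6, 10.8]
finger_gap: 0.532
grasp_force: 9.0
```

```bash
python3 go.py 0 0
```

```text
need [-2.86  2.34  1.8 ] [ 0.16 -0.28 -0.11] now bed offs [3.29 2.35 0.72] force bed [ 2.54  2.61 10.48] axes of bed in tool bx [ 0.94  0.   -0.34] bz [-0.34  0.   -0.94]
```

Request:
{"api": "servo_tool", "payload": {
  "commands": [
    [-0.94,0,0.34,0,0,0],
    [0,0,0,0,0,0],
    [0,0,0,0,0,0]
  ]
}}

```text
time: 14.98
tcp_pos: [0.4878, 0.1838, 0.0628]
tcp_rot: [0.026, 0.811, 0.584, -0.032]
force: [-2.5, 4.3, 10.6]
finger_gap: 0.532
grasp_force: 9.0
```

```bash
python3 go.py 0 0
```

```text
need [-2.61  2.35  1.66] [ 0.17 -0.34 -0.13] now bed offs [3.01 2.36 0.67] force bed [5.92 3.73 9.34] axes of bed in tool bx [ 0.94  0.   -0.34] bz [-0.34  0.   -0.94]
```

Request:
{"api": "servo_tool", "payload": {
  "commands": [
    [-0.27,0,-0.75,0,0,0],
    [0,0,0,0,0,0],
    [0,0,0,0,0,0]
  ]
}}

```text
time: 15.23
tcp_pos: [0.4872, 0.1826, 0.0627]
tcp_rot: [0.026, 0.81, 0.584, -0.033]
force: [-0.0, 1.4, 2.0]
finger_gap: 0.533
grasp_force: 9.0
```

```bash
python3 go.py 0 0
```

```text
need [-1.34  2.5   1.47] [ 0.14 -0.23 -0.08] now bed offs [1.75 2.51 0.92] force bed [1.75 0.47 1.63] axes of bed in tool bx [ 0.94  0.   -0.34] bz [-0.34  0.   -0.94]
```

Request:
{"api": "servo_tool", "payload": {
  "commands": [
    [-0.94,0,0.34,0,0,0],
    [0,0,0,0,0,0],
    [0,0,0,0,0,0]
  ]
}}

```text
time: 15.48
tcp_pos: [0.4868, 0.1814, 0.0623]
tcp_rot: [0.026, 0.81, 0.584, -0.033]
force: [1.1, 1.2, 2.0]
finger_gap: 0.532
grasp_force: 9.0
```

```bash
python3 go.py 0 0
```

```text
need [-0.13  2.52  1.01] [ 0.13 -0.21 -0.08] now bed offs [0.45 2.52 0.9 ] force bed [ 1.95 -0.7   1.59] axes of bed in tool bx [ 0.94  0.   -0.34] bz [-0.34  0.   -0.94]
```

Request:
{"api": "servo_tool", "payload": {
  "commands": [
    [-0.94,0,0.34,0,0,0],
    [0,0,0,0,0,0],
    [0,0,0,0,0,0]
  ]
}}

```text
time: 15.73
tcp_pos: [0.4864, 0.1803, 0.0621]
tcp_rot: [0.026, 0.81, 0.585, -0.033]
force: [1.9, 0.9, 1.5]
finger_gap: 0.533
grasp_force: 9.0
```

```bash
python3 go.py 0 0
```

```text
need [1.   2.55 0.66] [ 0.13 -0.19 -0.07] now bed offs [-0.73  2.55  0.96] force bed [ 1.77 -1.49  1.06] axes of bed in tool bx [ 0.94  0.   -0.34] bz [-0.34  0.   -0.94]
```

Request:
{"api": "servo_tool", "payload": {
  "commands": [
    [-0.94,0,0.34,0,0,0],
    [0,0,0,0,0,0],
    [0,0,0,0,0,0]
  ]
}}

```text
time: 15.98
tcp_pos: [0.486, 0.1794, 0.0618]
tcp_rot: [0.026, 0.81, 0.585, -0.033]
force: [1.9, 0.7, 0.8]
finger_gap: 0.534
grasp_force: 9.0
```

```bash
python3 go.py 0 0
```

```text
need [2.   2.62 0.31] [ 0.12 -0.18 -0.07] now bed offs [-1.78  2.61  0.97] force bed [ 1.42 -1.62  0.42] axes of bed in tool bx [ 0.94  0.   -0.34] bz [-0.34  0.   -0.94]
```

Request:
{"api": "servo_tool", "payload": {
  "commands": [
    [-0.94,0.3,0.34,0,0,0],
    [0,0,0,0,0,0],
    [0,0,0,0,0,0]
  ]
}}

```text
time: 16.23
tcp_pos: [0.4861, 0.1793, 0.0617]
tcp_rot: [0.026, 0.81, 0.584, -0.033]
force: [1.0, 5.2, 2.3]
finger_gap: 0.536
grasp_force: 9.0
```

```bash
python3 go.py 0 0
```

```text
need [2.03 2.5  0.2 ] [ 0.12 -0.27 -0.1 ] now bed offs [-1.85  2.49  0.87] force bed [5.69 0.7  0.82] axes of bed in tool bx [ 0.94  0.   -0.34] bz [-0.34  0.   -0.94]
```

Request:
{"api": "servo_tool", "payload": {
  "commands": [
    [-0.94,0,0.34,0,0,0],
    [0,0,0,0,0,0],
    [0,0,0,0,0,0]
  ]
}}

```text
time: 16.48
tcp_pos: [0.4861, 0.1792, 0.0617]
tcp_rot: [0.026, 0.811, 0.584, -0.032]
force: [-0.2, 10.0, 3.7]
finger_gap: 0.535
grasp_force: 9.0
```

```bash
python3 go.py 0 0
```

```text
need [2.15 2.43 0.2 ] [ 0.14 -0.35 -0.13] now bed offs [-1.96  2.43  0.91] force bed [10.02  3.38  1.18] axes of bed in tool bx [ 0.94  0.   -0.34] bz [-0.34  0.   -0.94]
```

Request:
{"api": "servo_tool", "payload": {
  "commands": [
    [1.6,0.2,-0.6,0,0,0],
    [0.17,0,0.47,0,0,0],
    [0,0,0,0,0,0],
    [0,0,0,0,0,0]
  ]
}}

```text
time: 16.82
tcp_pos: [0.4861, 0.1793, 0.0616]
tcp_rot: [0.026, 0.81, 0.584, -0.034]
force: [0.4, 3.2, 6.6]
finger_gap: 0.531
grasp_force: 9.0
```

```bash
python3 go.py 0 0
```

```text
need [2.07 2.47 0.11] [ 0.09 -0.18 -0.08] now bed offs [-1.92  2.47  0.8 ] force bed [4.74 0.68 5.61] axes of bed in tool bx [ 0.94  0.   -0.34] bz [-0.34  0.   -0.94]
```

Seated with about 5 N on the V-blocks and the foot on its pad. I release it.

Request:
{"api": "servo_tool", "payload": {
  "commands": [
    [0,0,0,0,0,0],
    [0,0,0,0,0,0],
    [0,0,0,0,0,0],
    [0,0,0,0,0,0],
    [0,0,0,0,0,0]
  ],
  "claw": 0.6
}}

```text
time: 17.23
tcp_pos: [0.486, 0.179, 0.061]
tcp_rot: [0.026, 0.81, 0.585, -0.034]
force: [0.0, -0.1, 0.2]
finger_gap: 0.797
grasp_force: 0.0
```

Run:
```python
from kin import *; from h import *
np.set_printoptions(precision=3,suppress=True)
b=np.load('bed.npz');by=np.cross(b['bz'],b['bx'])
print(arm.get_state()['force'],cur()[:3,3])
d=grab('wrist','wrist8');i=cv2.GaussianBlur(cv2.imread('pics/wrist8.png'),(5,5),0)
h=cv2.cvtColor(i,cv2.COLOR_BGR2HSV);m=cv2.inRange(h,(5,140,20),(15,255,85));m[:150]=0;m[250:]=0;m[:,:200]=0;m[:,345:]=0
print(cv2.fitEllipse(cv2.convexHull(max(cv2.findContours(m,0,1)[0],key=cv2.contourArea))),proj(d,b['O']+.115*b['bx']))
# red mask near stop
m=cv2.inRange(h,(0,170,50),(5,255,255))|cv2.inRange(h,(173,150,50),(180,255,255));m[200:]=0
for c in cv2.findContours(m,0,1)[0]:
    if cv2.contourArea(c)>60: print('red',cv2.contourArea(c),cv2.boundingRect(c))
```

```text
[ 0.009 -0.142  0.177] [0.486 0.179 0.061]
((272.9512939453125, 198.86521911621094), (49.16393280029297, 98.2848129272461), 90.94091796875) (np.float64(274.2955526876667), np.float64(188.32286568748742))
red 10554.5 (198, 0, 156, 84)
```

Request:
{"api": "servo_tool", "payload": {
  "commands": [
    [0,0,-4,0,0,0],
    [0,0,-8,0,0,0],
    [0,0,-12,0,0,0],
    [0,0,-16,0,0,0],
    [0,0,-16,0,0,0],
    [0,0,-16,0,0,0],
    [0,0,-16,0,0,0],
    [0,0,-16,0,0,0],
    [0,0,-16,0,0,0],
    [0,0,-10,0,0,0],
    [0,0,0,0,0,0]
  ]
}}

```text
time: 18.2
tcp_pos: [0.4909, 0.1906, 0.1938]
tcp_rot: [0.027, 0.81, 0.585, -0.031]
force: [0.4, -0.9, -0.1]
finger_gap: 0.797
grasp_force: 0.0
```

Run:
```python
from kin import *; from h import *
np.set_printoptions(precision=4,suppress=True)
b=np.load('bed.npz');bx,bz,O=b['bx'],b['bz'],b['O'];by=np.cross(bz,bx)
w=grab('wrist','wrist9');a=grab('scene','scene9')
T0=cur();Tr=pose(71.4,75)
Ob=O+.0024*by-.0019*bx;np.save('Ob.npy',Ob)
P1=H(Ob+.194*bx+.05*bz,Tr);P2=H(Ob+.194*bx-.012*bz,Tr)
print(T0[:3,3],P1[:3,3],P2[:3,3],rows(T0,P1,8))
# red stop in wrist frame: top plate
i=cv2.GaussianBlur(cv2.imread('pics/wrist9.png'),(3,3),0);h=cv2.cvtColor(i,cv2.COLOR_BGR2HSV)
m=cv2.inRange(h,(0,170,50),(5,255,255))|cv2.inRange(h,(173,150,50),(180,255,255));m[250:]=0
for c in cv2.findContours(m,0,1)[0]:
    if cv2.contourArea(c)>60: print('red',cv2.boundingRect(c))
for x,z in ((.158,.005),(.170,.005)): print(x,[proj(w,Ob+x*bx+y*by+z*bz) for y in (-.025,.025)])
print('mouth',proj(w,Ob+.115*bx),'foot',proj(w,Ob))
I=cv2.imread('pics/wrist9.png');S=cv2.imread('pics/scene9.png')
cv2.imwrite('pics/c9.png',np.hstack([cv2.resize(I[60:360,130:430],(400,400)),cv2.resize(S[120:240,230:350],(400,400),interpolation=cv2.INTER_CUBIC)]))
```

```text
[0.4894 0.1899 0.1913] [0.5225 0.2864 0.158 ] [0.5276 0.3016 0.0981] [12.5, 0.08, 5.03, 0.03, 2.48, 0.03]
red (238, 50, 67, 56)
0.158 [(np.float64(301.2855763441647), np.float64(108.91533925530322)), (np.float64(234.0851700215713), np.float64(108.69431259704093))]
0.17 [(np.float64(302.23693881286295), np.float64(92.60058871200796)), (np.float64(233.11013978326966), np.float64(92.34913799873006))]
mouth (np.float64(267.77262307284775), np.float64(157.8806560674366)) foot (np.float64(267.89347694638565), np.float64(257.3537431129419))
```

View pics/c9.png

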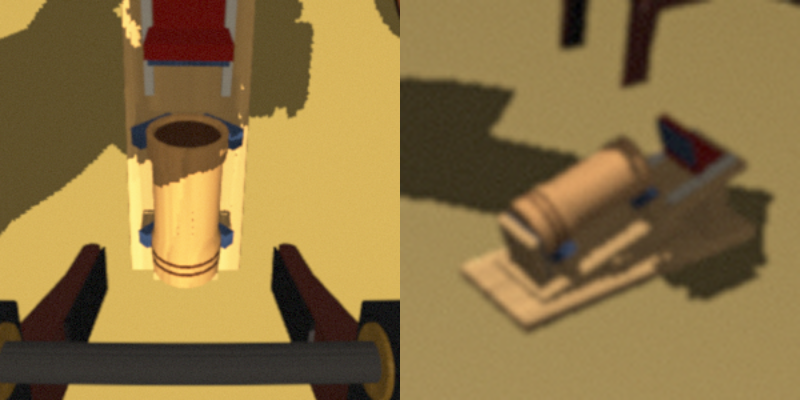

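The picture shows the vase lying in both V-blocks, mouth at crop (187,135), foot at the low pad. The red stop is withdrawn at crop (190,45) and nothing else is disturbed. Next I close the fingers and go behind the stop.

Request:
{"api": "servo_tool", "payload": {
  "commands": [
    [0,0,-5,0,0,0],
    [12.5,0.4,4.4,0,2.48,0],
    [12.5,0.4,5,0,2.48,0],
    [12.5,0.4,5,0,2.48,0],
    [12.5,0.4,5,0,2.48,0],
    [12.5,0.4,5,0,2.48,0],
    [12.5,0.4,5,0,2.48,0],
    [12.5,0.4,5,0,2.48,0],
    [12.5,0.4,5,0,2.48,0],
    [0,0,0,0,0,0],
    [0,0,0,0,0,0]
  ],
  "claw": -1
}}

```text
time: 19.22
tcp_pos: [0.5241, 0.2854, 0.1623]
tcp_rot: [-0.075, 0.804, 0.58, 0.105]
force: [0.4, 0.5, 0.1]
finger_gap: 0.018
grasp_force: 0.0
```

```bash
cat > st.py <<'E'
from kin import *
np.set_printoptions(precision=2,suppress=True)
b=np.load('bed.npz');B=np.array([b['bx'],np.cross(b['bz'],b['bx']),b['bz']]);T=cur();s=arm.get_state()
print('bed pos mm',B@(T[:3,3]-b['O'])*1000,'force bed',B@s['force'],'R',(B@T[:3,:3]).round(3).tolist(),'gap',s['finger_gap'],s['time'])
E
python3 st.py
```

```text
bed pos mm [192.79   0.58  54.26] force bed [ 0.6  -0.17 -0.1 ] R [[1.0, 0.004, -0.003], [0.004, -1.0, -0.001], [-0.003, 0.0, -1.0]] gap 0.01839529839005872 19.2167
```

Request:
{"api": "servo_tool", "payload": {
  "commands": [
    [0,0,8.3,0,0,0],
    [0,0,8.3,0,0,0],
    [0,0,8.3,0,0,0],
    [0,0,8.3,0,0,0],
    [0,0,8.3,0,0,0],
    [0,0,8.3,0,0,0],
    [0,0,8.3,0,0,0],
    [0,0,8,0,0,0],
    [0,0,0,0,0,0],
    [0,0,0,0,0,0]
  ]
}}

```text
time: 20.05
tcp_pos: [0.5301, 0.3021, 0.0987]
tcp_rot: [-0.075, 0.804, 0.58, 0.106]
force: [0.4, 0.5, 0.8]
finger_gap: 0.01
grasp_force: 0.0
```

```bash
python3 st.py
```

```text
bed pos mm [193.5    0.23 -11.74] force bed [ 0.82 -0.26  0.58] R [[1.0, 0.005, -0.001], [0.005, -1.0, -0.001], [-0.001, 0.001, -1.0]] gap 0.010223272132639245 20.05
```

Request:
{"api": "servo_tool", "payload": {
  "commands": [
    [-3,0,0,0,0,0],
    [-3,0,0,0,0,0],
    [-3,0,0,0,0,0],
    [-3,0,0,0,0,0],
    [-3,0,0,0,0,0],
    [-3,0,0,0,0,0]
  ]
}}

```text
time: 20.55
tcp_pos: [0.525, 0.2856, 0.0951]
tcp_rot: [-0.075, 0.804, 0.58, 0.107]
force: [-0.5, 3.3, 2.3]
finger_gap: 0.01
grasp_force: 1.4
```

```bash
python3 st.py
```

```text
bed pos mm [175.88  -0.26 -10.77] force bed [3.46 1.58 1.46] R [[1.0, 0.004, 0.0], [0.004, -1.0, -0.002], [0.0, 0.002, -1.0]] gap 0.010278729842755262 20.55
```

Request:
{"api": "servo_tool", "payload": {
  "commands": [
    [-2.5,0,0,0,0,0],
    [-2.5,0,0,0,0,0],
    [-2.5,0,0,0,0,0],
    [-2.5,0,0,0,0,0],
    [-2.5,0,0,0,0,0],
    [-2.5,0,0,0,0,0],
    [-2.5,0,0,0,0,0],
    [-2.5,0,0,0,0,0],
    [-2.5,0,0,0,0,0],
    [-2.5,0,0,0,0,0],
    [-2.5,0,0,0,0,0]
  ]
}}

```text
time: 21.47
tcp_pos: [0.5165, 0.2601, 0.0877]
tcp_rot: [-0.075, 0.804, 0.58, 0.107]
force: [0.2, 2.3, 2.8]
finger_gap: 0.009
grasp_force: 1.4
```

```bash
python3 st.py
python3 - <<'E'
from kin import *; from h import *
b=np.load('bed.npz');by=np.cross(b['bz'],b['bx'])
# gap between stop lining/red and mouth, in the side view: column profile
for n in ('side','scene'):
    d=grab(n,n+'10')
    print(n,'mouth',np.round(proj(d,b['O']+.113*b['bx']),1),'stop top',[np.round(proj(d,b['O']+.128*b['bx']+y*by+.005*b['bz']),1) for y in (-.025,.025)])
E
```

```text
bed pos mm [148.04  -0.31 -11.04] force bed [2.92 0.55 2.16] R [[1.0, 0.005, -0.001], [0.005, -1.0, -0.002], [-0.001, 0.002, -1.0]] gap 0.008708875703218938 21.4667
side mouth [237.3 146.8] stop top [array([248.1, 141.6]), array([228.3, 139.7])]
scene mouth [299.9 168.3] stop top [array([309.3, 168.1]), array([298.2, 160.6])]
```

Now slow steps, watching the force.

Request:
{"api": "servo_tool", "payload": {
  "commands": [
    [-1,0,0,0,0,0],
    [-1,0,0,0,0,0],
    [-1,0,0,0,0,0],
    [-1,0,0,0,0,0],
    [-1,0,0,0,0,0],
    [-1,0,0,0,0,0],
    [0,0,0,0,0,0]
  ]
}}

```text
time: 22.15
tcp_pos: [0.5145, 0.2547, 0.086]
tcp_rot: [-0.075, 0.804, 0.58, 0.106]
force: [-0.2, 2.8, 0.1]
finger_gap: 0.006
grasp_force: 0.9
```

Request:
{"api": "servo_tool", "payload": {
  "commands": [
    [-1,0,0,0,0,0],
    [-1,0,0,0,0,0],
    [0,0,0,0,0,0]
  ]
}}

```text
time: 22.4
tcp_pos: [0.5139, 0.2529, 0.0855]
tcp_rot: [-0.075, 0.804, 0.58, 0.106]
force: [-0.3, 2.4, -1.1]
finger_gap: 0.007
grasp_force: 0.9
```

Request:
{"api": "servo_tool", "payload": {
  "commands": [
    [-1,0,0,0,0,0],
    [0,0,0,0,0,0]
  ]
}}

```text
time: 22.57
tcp_pos: [0.5137, 0.252, 0.0853]
tcp_rot: [-0.075, 0.804, 0.58, 0.106]
force: [0.2, 2.7, -1.0]
finger_gap: 0.008
grasp_force: 0.9
```

Request:
{"api": "servo_tool", "payload": {
  "commands": [
    [-1,0,0,0,0,0],
    [0,0,0,0,0,0]
  ]
}}

```text
time: 22.73
tcp_pos: [0.5134, 0.2511, 0.085]
tcp_rot: [-0.075, 0.804, 0.58, 0.106]
force: [-0.3, 2.2, -1.1]
finger_gap: 0.008
grasp_force: 0.9
```

```bash
python3 st.py
```

```text
bed pos mm [138.1   -0.23 -11.08] force bed [ 1.6   0.94 -1.59] R [[1.0, 0.005, -0.001], [0.005, -1.0, -0.002], [-0.001, 0.002, -1.0]] gap 0.008005109182965073 22.7333
```

Request:
{"api": "servo_tool", "payload": {
  "commands": [
    [-0.5,0,0,0,0,0],
    [0,0,0,0,0,0],
    [0,0,0,0,0,0]
  ]
}}

```text
time: 22.98
tcp_pos: [0.5133, 0.2507, 0.0849]
tcp_rot: [-0.075, 0.804, 0.58, 0.106]
force: [-0.4, 1.6, -0.4]
finger_gap: 0.004
grasp_force: 0.9
```

Request:
{"api": "servo_tool", "payload": {
  "commands": [
    [-0.5,0,0,0,0,0],
    [0,0,0,0,0,0],
    [0,0,0,0,0,0]
  ]
}}

```text
time: 23.23
tcp_pos: [0.5131, 0.2503, 0.0848]
tcp_rot: [-0.075, 0.804, 0.58, 0.107]
force: [0.0, 2.5, -0.4]
finger_gap: 0.006
grasp_force: 1.1
```

Request:
{"api": "servo_tool", "payload": {
  "commands": [
    [-0.5,0,0,0,0,0],
    [0,0,0,0,0,0],
    [0,0,0,0,0,0]
  ]
}}

```text
time: 23.48
tcp_pos: [0.5131, 0.25, 0.0848]
tcp_rot: [-0.075, 0.804, 0.58, 0.107]
force: [-1.8, 3.6, -0.8]
finger_gap: 0.007
grasp_force: 1.8
```

Request:
{"api": "servo_tool", "payload": {
  "commands": [
    [-0.5,0,0,0,0,0],
    [0,0,0,0,0,0],
    [0,0,0,0,0,0]
  ]
}}

```text
time: 23.73
tcp_pos: [0.5131, 0.2499, 0.0848]
tcp_rot: [-0.075, 0.804, 0.58, 0.107]
force: [-0.2, 7.4, -0.5]
finger_gap: 0.005
grasp_force: 3.1
```

```bash
python3 st.py
```

```text
bed pos mm [136.92  -0.32 -11.01] force bed [ 6.6   2.57 -2.3 ] R [[1.0, 0.004, 0.0], [0.004, -1.0, -0.002], [0.0, 0.002, -1.0]] gap 0.00544618154292993 23.7333
```

Request:
{"api": "servo_tool", "payload": {
  "commands": [
    [1,0,0,0,0,0],
    [2,0,0,0,0,0],
    [4,0,0,0,0,0],
    [5,0,0,0,0,0],
    [0,0,-4,0,0,0],
    [0,0,-10,0,0,0],
    [0,0,-20,0,0,0],
    [0,0,-25,0,0,0],
    [0,0,-25,0,0,0],
    [0,0,-25,0,0,0],
    [0,0,-15,0,0,0],
    [0,0,0,0,0,0]
  ]
}}

```text
time: 24.73
tcp_pos: [0.5078, 0.2299, 0.2116]
tcp_rot: [-0.074, 0.804, 0.58, 0.11]
force: [0.6, 0.6, 0.6]
finger_gap: 0.005
grasp_force: 0.0
```

Run:
```python
from kin import *; from h import *
np.set_printoptions(precision=4,suppress=True)
b=np.load('bed.npz');O,bx,bz=b['O'],b['bx'],b['bz'];by=np.cross(bz,bx)
w=grab('wrist','wrist11');print(cur()[:3,3])
h=cv2.cvtColor(cv2.GaussianBlur(cv2.imread('pics/wrist11.png'),(3,3),0),cv2.COLOR_BGR2HSV)
m=cv2.inRange(h,(0,170,50),(5,255,255))|cv2.inRange(h,(173,150,50),(180,255,255))
for c in cv2.findContours(m,0,1)[0]:
    if cv2.contourArea(c)>60: print('red',cv2.boundingRect(c))
for x in (.110,.113,.115,.118): print(x,[np.round(proj(w,O+x*bx+y*by+.005*bz),1) for y in (-.025,.025)])
a0=cv2.imread('pics/side0.png')
d=grab('side','side11')
df=cv2.absdiff(a0,cv2.imread('pics/side11.png')).max(2)
for n,(x0,y0,x1,y1) in dict(gouge=(345,178,385,262),tin=(365,295,412,345),bowl=(295,125,346,168),purple=(158,305,200,365),orange=(298,248,330,304)).items(): print(n,(df[y0:y1,x0:x1]>40).sum())
```

```text
[0.507  0.2299 0.2097]
red (240, 199, 53, 47)
0.11 [array([293.1, 248. ]), array([240. , 247.9])]
0.113 [array([293.1, 245.1]), array([239.9, 245. ])]
0.115 [array([293.2, 243.1]), array([239.9, 243. ])]
0.118 [array([293.3, 240.1]), array([239.8, 240. ])]
gouge 1
tin 0
bowl 0
purple 0
orange 0
```

```bash
python3 -c "
from rig import arm
print(arm.job_done())"
```

```text
the job is handed in; nothing more can be done
None
```

The vase is lying in the cradle, foot on the low pad, with the red stop slid down until it just touches the mouth. The robot is clear, the gouge, tin and bowl are unmoved, and I handed the job in at about 25 s; the hand-in returned no verdict.

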